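# Find the soft microscope mount and push its tag

### The arm

A 6-joint arm with a two-finger parallel gripper is mounted at the origin on the work surface. World frame = base frame: x ahead of the robot, y to its left, z up, the work surface at z = 0. Lengths are in m, angles in rad, forces in N, time in s.
With the tool pointing down it reaches from about 0.275 to 0.725 m from the base axis. Payload 5.6 kg.
Tool frame: the origin (TCP) lies midway between the tips of the shut fingers; the grasp point (between the pads) lies 19 mm behind it; z points along the fingers, x is the direction in which the jaws open and shut, and the axes are right-handed (so a half turn about z gives the same grasp; the last joint's range is limited). The gripper opens to 85 mm and grips with 20 to 120 N. Pads are 22 mm wide; open, the fingers measure 114 mm over their backs; the gripper's body (76 mm by 85 mm) begins 54 mm behind the grasp point. The pads swing forward as they close: fully open they stand 13 mm farther back than shut.
Start: joints at [1.483, 0.255, 0.108, 0, -1.424, -0.285], TCP at [0.2, 0.512, 0.231] pointing down, gripper open.
Joint ranges: [-2.95, 2.95], [-1.21, 1.97], [-1.09, 1.5], [-2.87, 1.71], [-2.94, -0.07], [-3.05, 3.05]. Speed limits (rad/s): [2.57, 2.57, 3.14, 3.14, 3.14, 3.14].

### API

Orientations are given as [roll, pitch, yaw] about the fixed x, y, z axes, in that order (R = Rz(yaw) Ry(pitch) Rx(roll)).
In Python, from plant import * gives the robot as it stands.
- The arm moves only by the shell command python3 -m jog 'ROWS' [FORCE]. ROWS is JSON, a list that holds one entry, the list of rows, each a list of 5 numbers: the shift along the tool's x, y, z in m, then the turn about the tool's z in rad, then the finger opening in m, from 0 to 0.0854. A call has 1 to 20 rows; each row is the pose to reach, as a shift and turn from the pose commanded when the call began, along the tool's axes at that moment; what a row does not reach only later rows make up. A row lasts 1/12 s, in which the tool goes at most 41.7 mm and 7.16 degrees, less where a joint would pass 70% of its speed; a pose out of reach is approached as far as the arm can. A call with a gripper value outside its range is refused whole. The fingers move at their own pace and stop on an object; FORCE is the grip in N (left out, the last holds). Time passes only in rows, so rows that repeat a pose let the fingers close. It gives the time, the measured TCP pose, the force and the opening at its end, in the units of the state.
- state(): the state, without advancing time (a new reading comes with each control period).
- get_image(name): name is "side" or "top"; returns (picture, depth): 384x512x3 uint8, red, green, blue; 384x512 float32, m along the optical axis (not along the pixel's ray), 0 where there is no reading.
- camera_params(name): a dict with "camera_matrix" (3x3 intrinsics, pixels), "k1" (the pictures are not rectified: a ray, as slopes to the right and down, at radius r is drawn at 1 + k1 r^2 times it, then the intrinsics apply), "R" (3x3) and "t" (3): a world point X has camera coordinates R X + t. Camera axes: x right, y down, z forward; pixel columns grow to the right and rows downward; lengths in m; the calibration is good to about 2 mm. A picture is of the moment at which its call begins. camera_params takes no time and is no camera call.
- finish_job(): hands the job in, once; it reports no verdict.
The state is a dict: "clock": time; "q": joint angles; "joint_velocities": joint speeds; "joint_torque": joint torques, N m; "position": TCP position; "tool_rot": TCP orientation; "wrist_force": force on the tool from outside, world axes, zero at the start; "wrist_torque": the same for the moment, N m; "finger_gap": finger opening in m.
Only numpy, scipy, OpenCV 4.12 (cv2) and the standard library are available. Lean on these libraries where they do the work, as an engineer would, in place of code of your own. Each camera call takes 0.05 s, during which the arm holds its last target.

### The job

The microscope has been taken off its anti-vibration base; one of the three spring mounts has gone soft. With closed fingertips press each of the three spring pads down to feel how stiff it is, one after another along the row, starting at the end of the base plate with the round bubble level; then push the white tag beside the softest pad fully down to mark it for replacement. Leave the other two tags up, do not pull up any pad or tag, and do not shift the jar, well plate, eyepiece or wrench.

Things in the scene. Friction and masses are not known exactly. Their poses are not given: they have to be found in the camera images.
- level_top (a point): top centre of the round bubble level (26 mm across, 11 mm high, steel with a glass face) screwed to one end of the aluminium base plate (140 x 400 x 12 mm, fixed to the bench, turned up to 0.4 rad). It stands on the plate's long middle line; the three pads come at about 71, 178 and 287 mm from it (horizontally, centre to centre). The other end has a flat bar stop instead. Which end has the level varies.
- pad_a_top (a point): centre of the flat rubber top of spring pad a: a disc 50 mm across and 14 mm thick on a coil spring, top 54 mm above the bench when free. The three pads look alike and stand in a row, 110 mm apart, in any order; x of this frame is the short direction of the base plate, from the pad to its own tag, z is up. It moves down with the pad.
- pad_a (a joint): how far pad a is pressed down, m: 0 free, 0.012 at its stop; it springs back when let go. The three pads have different springs, between about 0.3 and 1.2 N per mm, each about twice as stiff as the next softer; which is softest is not told.
- tag_a_top (a point): centre of the top of the white tag of pad a: a cap 18 x 30 mm (30 along the row) and 6 mm thick on a flat stem, 63 mm beyond the centre of its pad along +x of the pad's frame, out of a grey guide block (24 x 34 mm, top 36 mm above the bench). Tag top 54 mm above the bench when up, 42 mm when home with the cap resting on the block. It moves with the tag.
- tag_a (a joint): how far tag a is pushed down, m: 0 up, 0.012 fully home; it slides with about 2.5 N of friction and stays where it is left. Only the softest mount's tag goes all the way home: a sound mount's tag jams hard at 0.007 and stays there (it can also be pulled up to -0.008, which is wrong).
- pad_b_top (a point): centre of the flat rubber top of spring pad b: a disc 50 mm across and 14 mm thick on a coil spring, top 54 mm above the bench when free. The three pads look alike and stand in a row, 110 mm apart, in any order; x of this frame is the short direction of the base plate, from the pad to its own tag, z is up. It moves down with the pad.
- pad_b (a joint): how far pad b is pressed down, m: 0 free, 0.012 at its stop; it springs back when let go. The three pads have different springs, between about 0.3 and 1.2 N per mm, each about twice as stiff as the next softer; which is softest is not told.
- tag_b_top (a point): centre of the top of the white tag of pad b: a cap 18 x 30 mm (30 along the row) and 6 mm thick on a flat stem, 63 mm beyond the centre of its pad along +x of the pad's frame, out of a grey guide block (24 x 34 mm, top 36 mm above the bench). Tag top 54 mm above the bench when up, 42 mm when home with the cap resting on the block. It moves with the tag.
- tag_b (a joint): how far tag b is pushed down, m: 0 up, 0.012 fully home; it slides with about 2.5 N of friction and stays where it is left. Only the softest mount's tag goes all the way home: a sound mount's tag jams hard at 0.007 and stays there (it can also be pulled up to -0.008, which is wrong).
- pad_c_top (a point): centre of the flat rubber top of spring pad c: a disc 50 mm across and 14 mm thick on a coil spring, top 54 mm above the bench when free. The three pads look alike and stand in a row, 110 mm apart, in any order; x of this frame is the short direction of the base plate, from the pad to its own tag, z is up. It moves down with the pad.
- pad_c (a joint): how far pad c is pressed down, m: 0 free, 0.012 at its stop; it springs back when let go. The three pads have different springs, between about 0.3 and 1.2 N per mm, each about twice as stiff as the next softer; which is softest is not told.
- tag_c_top (a point): centre of the top of the white tag of pad c: a cap 18 x 30 mm (30 along the row) and 6 mm thick on a flat stem, 63 mm beyond the centre of its pad along +x of the pad's frame, out of a grey guide block (24 x 34 mm, top 36 mm above the bench). Tag top 54 mm above the bench when up, 42 mm when home with the cap resting on the block. It moves with the tag.
- tag_c (a joint): how far tag c is pushed down, m: 0 up, 0.012 fully home; it slides with about 2.5 N of friction and stays where it is left. Only the softest mount's tag goes all the way home: a sound mount's tag jams hard at 0.007 and stays there (it can also be pulled up to -0.008, which is wrong).
- jar_mid (a point): middle of a closed amber jar, 44 mm across, 65 mm high, loose, on the tags' side of the plate; a bystander
- wellplate_mid (a point): middle of a clear well plate, 85 x 127 x 20 mm, loose, on the tags' side of the plate; a bystander
- eyepiece_mid (a point): middle of a black microscope eyepiece, 40 mm across, 47 mm high, standing loose on the pads' side of the plate; a bystander
- wrench_grip (a point): handle of a 130 mm wrench lying loose on the pads' side of the plate; a bystander

How it is judged:
By the outcome, as a careful person would: the job done as asked, in the order asked, and still so for the second after the job is handed in, with the robot touching nothing.
It also fails if it takes over 51 s, if anything falls off the work surface, if the arm or the gripper's body presses on something with over 40 N, if the wrist force passes 120 N, or if a joint passes its speed limit or range.

## Working session

There is one attempt and no reset: what is moved stays moved. The work goes in short steps, Python scripts to look and compute and a shell command to move; the robot and the scene stay as the last step left them, time stands still between calls to the robot, and variables do not carry over. Pictures are saved under pics/ and viewed, and the job is handed in when it is done.

```bash
ls; mkdir -p pics
python3 - <<'E'
from plant import *
import cv2
print(state())
for n in("side","top"):
    im,d=get_image(n); cv2.imwrite(f"pics/{n}0.png",im[...,::-1]); 
    import numpy as np; np.savez(f"{n}0.npz",im=im,d=d)
    print(n,camera_params(n))
E
```

```text
pics
{'clock': 0.0, 'q': array([ 1.48259530e+00,  2.55741966e-01,  1.06998246e-01, -4.81564552e-04,
       -1.42391125e+00, -2.84639711e-01]), 'joint_velocities': array([ 4.48494320e-04, -8.79543789e-04, -2.18262730e-04,  9.93517272e-05,
       -1.48685039e-03, -5.08623357e-04]), 'joint_torque': array([-1.81850355e-03, -3.86630201e+01,  2.37944072e+01,  5.36518514e+00,
       -6.07411770e-03,  1.65728977e-05]), 'position': array([0.20008564, 0.51177282, 0.23039493]), 'tool_rot': array([-3.14152780e+00, -1.91761112e-03, -1.94370805e+00]), 'wrist_force': array([-0.49480666, -0.47632996,  0.17223636]), 'wrist_torque': array([-6.01725819e-03,  4.40335412e-05, -4.93161533e-02]), 'finger_gap': 0.08559737605648474}
side {'camera_matrix': array([[441.36059353,   0.        , 251.29079194],
       [  0.        , 441.36059353, 184.25995402],
       [  0.        ,   0.        ,   1.        ]]), 'k1': -0.01862212320043114, 'R': array([[ 0.89407409, -0.44777779,  0.01125053],
       [-0.35066608, -0.71535762, -0.60439786],
       [ 0.27868409,  0.53643129, -0.7966032 ]]), 't': array([-0.49650265,  0.23933786,  0.59267861])}
top {'camera_matrix': array([[442.56217   ,   0.        , 248.59648911],
       [  0.        , 442.56217   , 188.53166963],
       [  0.        ,   0.        ,   1.        ]]), 'k1': -0.0771399816243513, 'R': array([[ 0.00503533, -0.99984303,  0.01698728],
       [-0.99658986, -0.00641662, -0.08226465],
       [ 0.08236074, -0.01651513, -0.99646573]]), 't': array([-0.00532982,  0.58373792,  0.7177055 ])}
```

View pics/side0.png

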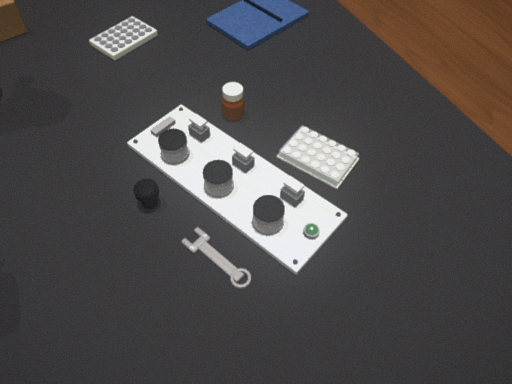

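View pics/top0.png

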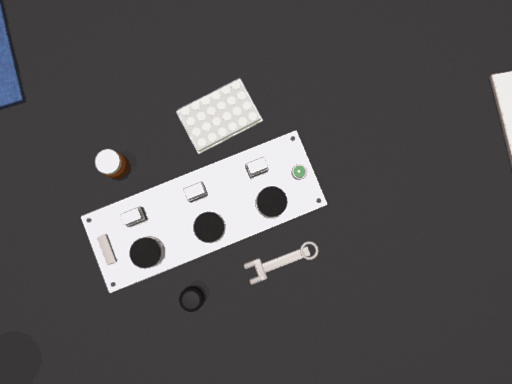

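The level is at the right end (side 312,230; top 299,172). The pads appear in top at (272,202), (209,227) and (146,252), and the tags at (257,166), (195,191) and (132,216). Next I measure positions.

```bash
cat > h.py <<'E'
import numpy as np,cv2
from plant import camera_params
def ray(n,uv):
    c=camera_params(n);K=c["camera_matrix"];k=c["k1"]
    p=np.array([(uv[0]-K[0,2])/K[0,0],(uv[1]-K[1,2])/K[1,1]]);q=p.copy()
    for _ in range(20): q=p/(1+k*(q@q))
    R=np.array(c["R"]);return -R.T@c["t"],R.T@np.array([*q,1])
def onz(n,uv,z):
    o,d=ray(n,uv);return o+d*(z-o[2])/d[2]
def tri(u,v):
    o1,d1=ray("side",u);o2,d2=ray("top",v)
    s=np.linalg.lstsq(np.c_[d1,-d2],o2-o1,rcond=None)[0]
    a,b=o1+s[0]*d1,o2+s[1]*d2;return (a+b)/2,np.linalg.norm(a-b)
def pt(n,uv,d):
    o,r=ray(n,uv);return o+r*d
E
python3 - <<'E'
from h import *
S=np.load("side0.npz");T=np.load("top0.npz")
ti,td=T["im"],T["d"];si,sd=S["im"],S["d"]
for n,im in(("side",si),("top",ti)):
    g=im.max(2); 
    hull=cv2.convexHull(max(cv2.findContours(((g>150)&(im.min(2)>140)).astype(np.uint8),0,2)[0],key=cv2.contourArea))
    m=np.zeros(g.shape,np.uint8);cv2.fillConvexPoly(m,hull,1)
    k=((g<60)&(m>0)).astype(np.uint8)
    nn,l,st,c=cv2.connectedComponentsWithStats(k)
    for i in range(1,nn):
        if st[i,4]>100:
            ct=max(cv2.findContours((l==i).astype(np.uint8),0,1)[0],key=len);e=cv2.fitEllipse(ct); print(n,st[i],c[i],e,onz(n,c[i],.054).round(4))
    hs=cv2.cvtColor(im,cv2.COLOR_RGB2HSV);k=((hs[...,0]>40)&(hs[...,0]<85)&(hs[...,1]>80)&(m>0)).astype(np.uint8)
    nn,l,st,c=cv2.connectedComponentsWithStats(k)
    for i in range(1,nn):
        if st[i,4]>20: print(n,"green",st[i],c[i],onz(n,c[i],.023).round(4))
cv2.imwrite("pics/t_crop.png",cv2.resize(ti[130:290,70:340,::-1],None,fx=2.9,fy=2.9,interpolation=cv2.INTER_CUBIC))
cv2.imwrite("pics/s_crop.png",cv2.resize(si[95:275,115:355,::-1],None,fx=3.3,fy=3.3,interpolation=cv2.INTER_CUBIC))
E
```

```text
side green [306 224  11  10  66] [311.13636364 229.12121212] [ 0.6176 -0.0871  0.023 ]
top [258 187  29  29 663] [271.53695324 201.32126697] ((271.5448303222656, 201.3091278076172), (27.96611976623535, 28.374814987182617), 3.343144178390503) [ 0.5609 -0.0384  0.054 ]
top [194 213  30  29 682] [208.64369501 226.76979472] ((208.64364624023438, 226.77127075195312), (28.300769805908203, 28.87082290649414), 95.67083740234375) [0.5196 0.062  0.054 ]
top [130 238  31  30 700] [144.97142857 252.23857143] ((144.97601318359375, 252.2333984375), (28.143238067626953, 29.836395263671875), 71.03845977783203) [0.4784 0.163  0.054 ]
top green [295 167   9  10  49] [299.28571429 171.24489796] [ 0.6137 -0.0875  0.023 ]
```

View pics/t_crop.png

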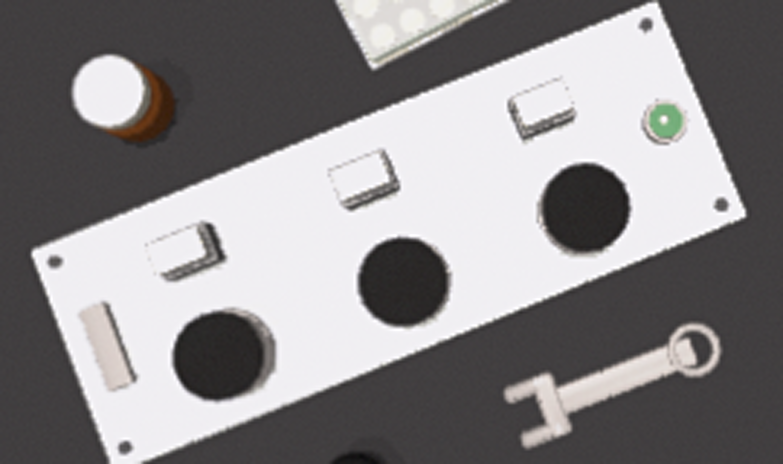

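View pics/s_crop.png

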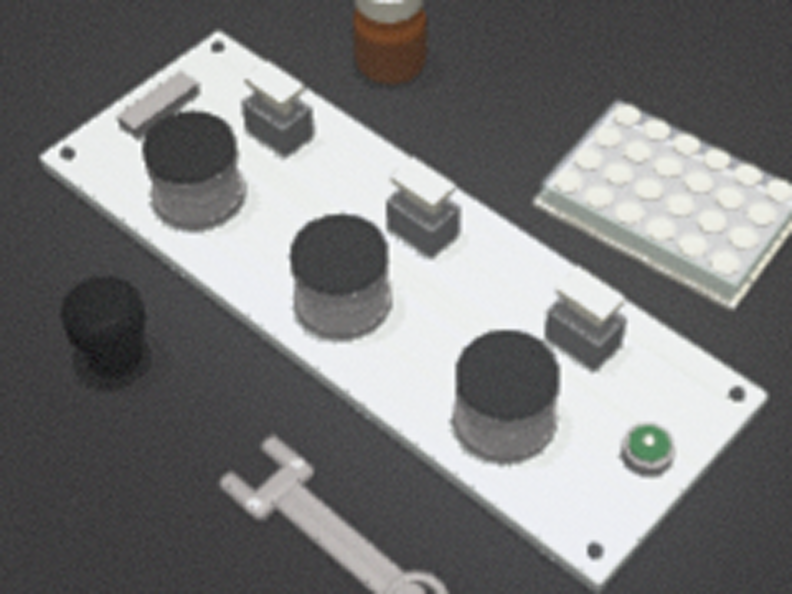

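The crops show three free pads, three raised tags and clear access from above. I now triangulate from pixel centres read in both views.

Run:
```python
from h import *
from plant import state
T=np.load("top0.npz");S=np.load("side0.npz")
P=[((507,373),(585,207)),((340,253),(404,281)),((190,148),(219,355)),((590,300),(541,103)),((423,188),(363,178)),((275,94),(180,250)),((649,443),(663,121))]
for s,t in P:
    s=np.array(s)/3.3+(115,95)-.35;t=np.array(t)/2.9+(70,130)-.33
    z=.023 if s[0]>300 else .054
    a,e=tri(s,t)
    i,j=t.round().astype(int)
    print(a.round(4),round(e,4),"side",onz("side",s,z).round(4),"top",onz("top",t,z).round(4),"dep",pt("top",t,T["d"][j,i]).round(4))
for n,uv in(("jar",(109,161)),("eyepiece",(191,298)),("well",(220,116))): print(n,onz("top",uv,.03).round(3))
```

```text
[ 0.5628 -0.0388  0.0551] 0.0033 side [ 0.5648 -0.0388  0.054 ] top [ 0.5613 -0.0382  0.054 ] dep [ 0.5614 -0.0383  0.0526]
[0.5214 0.0606 0.0568] 0.0032 side [0.5237 0.0621 0.054 ] top [0.52   0.0615 0.054 ] dep [0.5199 0.0616 0.0518]
[0.48   0.162  0.0551] 0.0026 side [0.4814 0.1624 0.054 ] top [0.4787 0.1627 0.054 ] dep [0.4787 0.1627 0.054 ]
[ 0.6218 -0.0147  0.0489] 0.0042 side [ 0.6215 -0.0186  0.054 ] top [ 0.6192 -0.0136  0.054 ] dep [ 0.6193 -0.0137  0.0531]
[0.5785 0.0842 0.0532] 0.0038 side [0.5799 0.0828 0.054 ] top [0.5767 0.0848 0.054 ] dep [0.5766 0.0848 0.0544]
[0.5377 0.1865 0.0478] 0.0031 side [0.5371 0.1798 0.054 ] top [0.5361 0.1855 0.054 ] dep [0.5361 0.1856 0.0536]
[ 0.6153 -0.0867  0.0244] 0.0046 side [ 0.6181 -0.0869  0.023 ] top [ 0.6134 -0.0858  0.023 ] dep [ 0.6136 -0.086   0.0217]
jar [0.628 0.232 0.03 ]
eyepiece [0.403 0.091 0.03 ]
well [0.706 0.047 0.03 ]
```

```bash
cat >> h.py <<'E'
def rel(target,z):
    from plant import state
    from scipy.spatial.transform import Rotation as Ro
    s=state();R=Ro.from_euler("xyz",s["tool_rot"]).as_matrix()
    return (R.T@(np.array([*target,z])-s["position"])).round(4), (R[:,0]).round(3)
E
python3 -c "
from h import *
print(rel((.563,-.0385),.09))"
```

```text
(array([ 0.3801, -0.5384,  0.1412]), array([-0.364, -0.931,  0.002]))
```

```bash
python3 -m jog '[[[0.02,-0.028,0,0,0],[0.05,-0.07,0,0,0],[0.08,-0.113,0.01,0,0],[0.11,-0.156,0.02,0,0],[0.13,-0.184,0.03,0,0],[0.15,-0.212,0.04,0,0],[0.17,-0.241,0.05,0,0],[0.19,-0.269,0.06,0,0],[0.21,-0.297,0.07,0,0],[0.23,-0.326,0.08,0,0],[0.25,-0.354,0.09,0,0],[0.27,-0.382,0.1,0,0],[0.29,-0.411,0.11,0,0],[0.31,-0.439,0.12,0,0],[0.33,-0.467,0.13,0,0],[0.35,-0.496,0.13,0,0],[0.365,-0.517,0.13,0,0],[0.38,-0.538,0.13,0,0],[0.38,-0.538,0.13,0,0],[0.38,-0.538,0.13,0,0]]]' 20; python3 -c "
from h import *
from plant import state
print(rel((.563,-.0385),.06));print(state()['wrist_force'])"
```

```text
clock: 1.77
position: [0.5628, -0.0387, 0.1004]
tool_rot: [3.14, -0.001, -1.946]
wrist_force: [-0.4, 0.0, -0.3]
finger_gap: -0.0001
(array([-0.0003, -0.0001,  0.0404]), array([-0.367, -0.93 ,  0.001]))
[-0.35533235  0.01526171 -0.31657014]
```

```bash
python3 -m jog '[[[0,0,0.015,0,0],[0,0,0.03,0,0],[0,0,0.04,0,0],[0,0,0.04,0,0],[0,0,0.04,0,0],[0,0,0.04,0,0]]]'
python3 - <<'E'
from plant import *
import cv2
for n in("side","top"):
    im,d=get_image(n); c=im[95:275,115:355] if n=="side" else im[130:290,150:390]
    cv2.imwrite(f"pics/{n}1.png",cv2.resize(c[...,::-1],None,fx=3.3,fy=3.3,interpolation=cv2.INTER_CUBIC))
E
python3 -m jog '[[[0,0,0.003,0,0],[0,0,0.006,0,0],[0,0,0.009,0,0],[0,0,0.011,0,0],[0,0,0.011,0,0],[0,0,0.011,0,0],[0,0,0.011,0,0]]]'
```

```text
clock: 2.27
position: [0.5634, -0.0373, 0.0621]
tool_rot: [-3.14, 0.0, -1.943]
wrist_force: [0.8, 0.1, 0.7]
finger_gap: 0.0002
clock: 2.95
position: [0.5631, -0.0376, 0.0505]
tool_rot: [-3.141, 0.0, -1.944]
wrist_force: [0.1, 1.8, 2.3]
finger_gap: 0.0
```

View pics/side1.png

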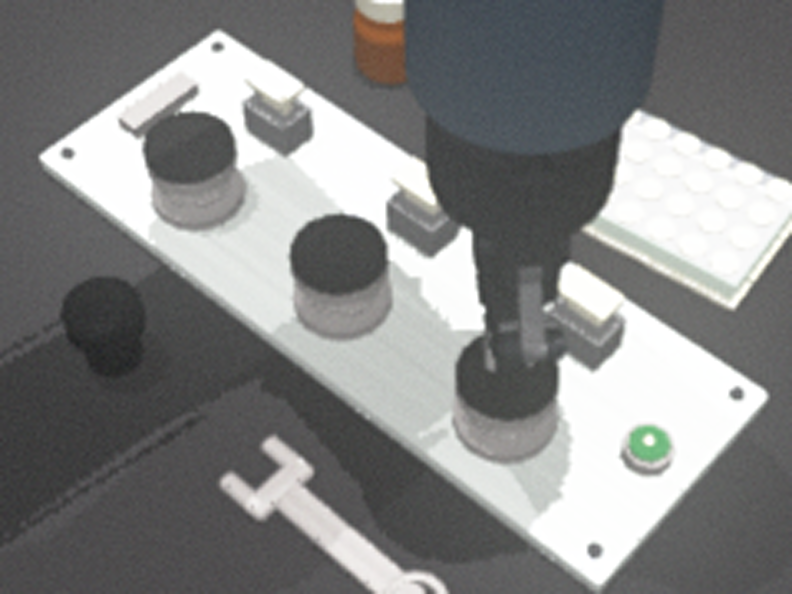

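Tips are over pad 1 (side crop 505,365), still above it and centred. Next I press deeper and read the force.

```bash
python3 -m jog '[[[0,0,0.002,0,0],[0,0,0.004,0,0],[0,0,0.004,0,0],[0,0,0.004,0,0],[0,0,0.004,0,0]]]';for i in 1 2 3 4; do python3 -m jog '[[[0,0,0,0,0]]]'|grep -E "pos|for"; done
```

```text
clock: 3.37
position: [0.5632, -0.0376, 0.0466]
tool_rot: [-3.141, 0.0, -1.944]
wrist_force: [-0.9, 0.6, 4.1]
finger_gap: 0.0002
position: [0.5632, -0.0376, 0.0466]
wrist_force: [0.2, 0.5, 4.3]
position: [0.5632, -0.0376, 0.0465]
wrist_force: [-0.6, 1.1, 4.9]
position: [0.5632, -0.0376, 0.0465]
wrist_force: [0.6, 0.4, 4.5]
position: [0.5632, -0.0376, 0.0464]
wrist_force: [-0.1, 0.4, 5.1]
```

```bash
python3 -m jog '[[[0,0,0.002,0,0],[0,0,0.002,0,0],[0,0,0.002,0,0],[0,0,0.002,0,0]]]';for i in 1 2 ; do python3 -m jog '[[[0,0,0,0,0]]]'|grep -E "pos|for"; done; python3 -m jog '[[[0,0,-0.006,0,0],[0,0,-0.02,0,0],[0,0,-0.04,0,0],[0,0,-0.04,0,0],[0,0,-0.04,0,0]]]';  python3 -c "
from h import *
print(rel((.5215,.062),.085))"
```

```text
clock: 4.03
position: [0.5631, -0.0376, 0.0445]
tool_rot: [-3.141, 0.0, -1.943]
wrist_force: [-0.1, 0.8, 6.1]
finger_gap: 0.0003
position: [0.5632, -0.0376, 0.0445]
wrist_force: [0.1, 1.2, 6.2]
position: [0.5632, -0.0376, 0.0446]
wrist_force: [0.8, 0.7, 6.4]
clock: 4.62
position: [0.5629, -0.0377, 0.0848]
tool_rot: [-3.141, 0.001, -1.944]
wrist_force: [-0.5, -0.4, -0.4]
finger_gap: 0.0003
(array([-0.0777,  0.0749, -0.0002]), array([-0.365, -0.931, -0.001]))
```

```bash
python3 -m jog '[[[-0.02,0.019,0,0,0],[-0.04,0.038,0,0,0],[-0.06,0.057,0,0,0],[-0.078,0.075,0,0,0],[-0.078,0.075,0,0,0],[-0.078,0.075,0,0,0],[-0.078,0.075,0.02,0,0],[-0.078,0.075,0.03,0,0],[-0.078,0.075,0.033,0,0],[-0.078,0.075,0.036,0,0],[-0.078,0.075,0.038,0,0],[-0.078,0.075,0.038,0,0],[-0.078,0.075,0.038,0,0]]]';for i in 1 2 3; do python3 -m jog '[[[0,0,0,0,0]]]'|grep -E "pos|for"; done;  python3 -m jog '[[[0,0,0.002,0,0],[0,0,0.002,0,0],[0,0,0.002,0,0],[0,0,0.002,0,0]]]';for i in 1 2 ; do python3 -m jog '[[[0,0,0,0,0]]]'|grep -E "pos|for"; done
```

```text
clock: 5.7
position: [0.5205, 0.0615, 0.0468]
tool_rot: [3.14, -0.002, -1.944]
wrist_force: [-5.2, 1.7, 8.3]
finger_gap: -0.0001
position: [0.5205, 0.0615, 0.0469]
wrist_force: [-5.9, 1.1, 8.7]
position: [0.5205, 0.0615, 0.0469]
wrist_force: [-5.5, 1.3, 8.7]
position: [0.5205, 0.0616, 0.0469]
wrist_force: [-5.7, 0.6, 8.3]
clock: 6.28
position: [0.5206, 0.0615, 0.0452]
tool_rot: [3.14, -0.001, -1.944]
wrist_force: [-6.8, 1.3, 10.8]
finger_gap: 0.0003
position: [0.5206, 0.0615, 0.0452]
wrist_force: [-6.8, 0.6, 10.7]
position: [0.5206, 0.0615, 0.0452]
wrist_force: [-6.5, 0.8, 11.1]
```

```bash
python3 -m jog '[[[0,0,-0.006,0,0],[0,0,-0.02,0,0],[0,0,-0.04,0,0],[0,0,-0.04,0,0],[0,0,-0.04,0,0]]]';  python3 -c "
from h import *
print(rel((.480,.1625),.085))"
```

```text
clock: 6.87
position: [0.5222, 0.062, 0.0853]
tool_rot: [-3.14, 0.001, -1.944]
wrist_force: [-0.7, 0.2, -0.1]
finger_gap: -0.0002
(array([-0.0782,  0.076 ,  0.0003]), array([-0.365, -0.931, -0.001]))
```

```bash
python3 -m jog '[[[-0.02,0.019,0,0,0],[-0.04,0.038,0,0,0],[-0.06,0.057,0,0,0],[-0.078,0.076,0,0,0],[-0.078,0.076,0,0,0],[-0.078,0.076,0,0,0],[-0.078,0.076,0.02,0,0],[-0.078,0.076,0.03,0,0],[-0.078,0.076,0.033,0,0],[-0.078,0.076,0.036,0,0],[-0.078,0.076,0.038,0,0],[-0.078,0.076,0.038,0,0],[-0.078,0.076,0.038,0,0]]]';for i in 1 2 3; do python3 -m jog '[[[0,0,0,0,0]]]'|grep -E "pos|for"; done;  python3 -m jog '[[[0,0,0.002,0,0],[0,0,0.002,0,0],[0,0,0.002,0,0],[0,0,0.002,0,0]]]';for i in 1 2 ; do python3 -m jog '[[[0,0,0,0,0]]]'|grep -E "pos|for"; done
```

```text
clock: 7.95
position: [0.4794, 0.1623, 0.0467]
tool_rot: [-3.141, 0.0, -1.944]
wrist_force: [-1.3, -1.2, 3.1]
finger_gap: -0.0
position: [0.4795, 0.1625, 0.0469]
wrist_force: [-0.2, -2.0, 1.8]
position: [0.4796, 0.1627, 0.0468]
wrist_force: [-0.8, -1.7, 2.3]
position: [0.4795, 0.1627, 0.0467]
wrist_force: [-0.4, -2.2, 2.6]
clock: 8.53
position: [0.4796, 0.1628, 0.0445]
tool_rot: [-3.141, 0.001, -1.943]
wrist_force: [1.1, -1.6, 3.4]
finger_gap: 0.0002
position: [0.4796, 0.1629, 0.0445]
wrist_force: [1.5, -0.8, 3.3]
position: [0.4795, 0.1628, 0.0445]
wrist_force: [1.4, -1.7, 3.5]
```

Pad stiffness at about 9 mm from the level end is 0.65, 1.2 and 0.36 N/mm, so pad 3 is softest. Next I move over its tag.

```bash
python3 -m jog '[[[0,0,-0.006,0,0],[0,0,-0.02,0,0],[0,0,-0.04,0,0],[0,0,-0.04,0,0],[0,0,-0.04,0,0]]]';  python3 -c "
from h import *
print(rel((.538,.186),.085))"
```

```text
clock: 9.12
position: [0.4792, 0.1633, 0.0851]
tool_rot: [-3.141, 0.002, -1.944]
wrist_force: [-0.9, 0.1, -0.1]
finger_gap: 0.0003
(array([-0.0426, -0.0465,  0.0002]), array([-0.364, -0.931, -0.002]))
```

```bash
python3 -m jog '[[[-0.015,-0.016,0,0,0],[-0.03,-0.032,0,0,0],[-0.043,-0.0465,0,0,0],[-0.043,-0.0465,0,0,0],[-0.043,-0.0465,0.01,0,0],[-0.043,-0.0465,0.02,0,0],[-0.043,-0.0465,0.024,0,0],[-0.043,-0.0465,0.024,0,0],[-0.043,-0.0465,0.024,0,0]]]'
python3 - <<'E'
from plant import *
import cv2
for n in("side","top"):
    im,d=get_image(n); c=im[90:190,140:280] if n=="side" else im[130:290,70:310]
    cv2.imwrite(f"pics/{n}2.png",cv2.resize(c[...,::-1],None,fx=3.3 if n=="top" else 5.5,fy=3.3 if n=="top" else 5.5,interpolation=cv2.INTER_CUBIC))
E
```

```text
clock: 9.87
position: [0.5373, 0.1854, 0.0598]
tool_rot: [3.141, -0.001, -1.943]
wrist_force: [0.1, 0.1, 0.4]
finger_gap: -0.0
```

View pics/side2.png

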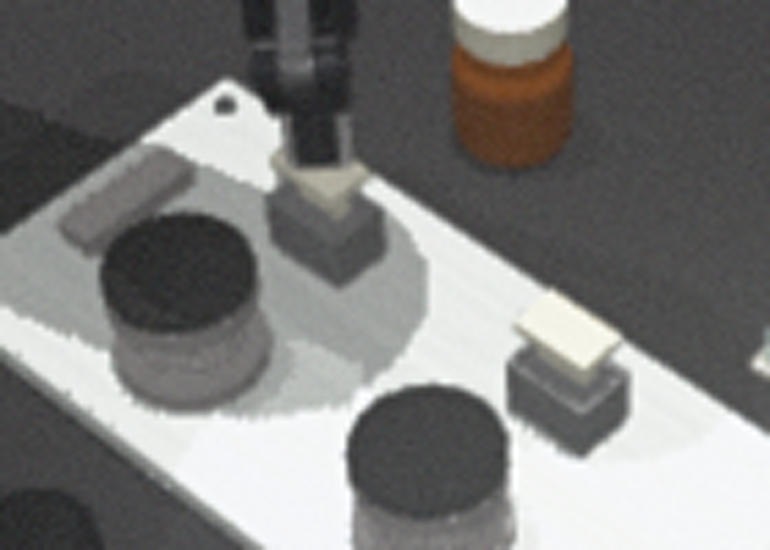

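View pics/top2.png

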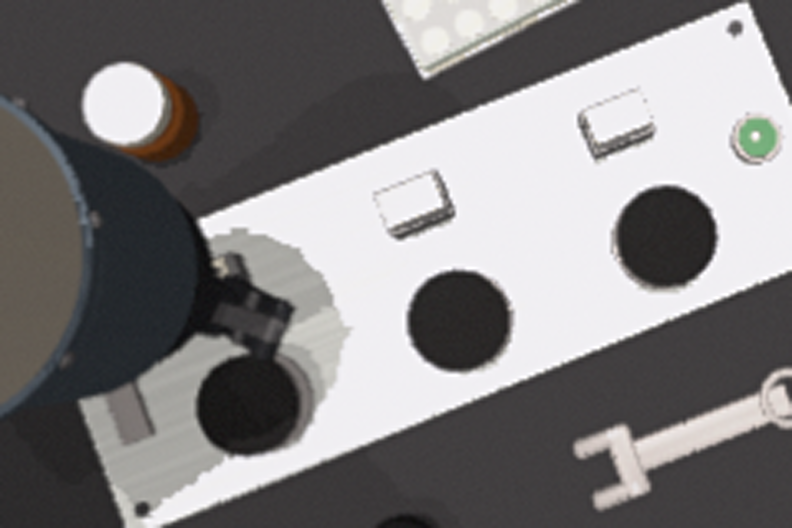

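The fingertips are right above the tag 3 cap (side crop 320,160). I press it down.

```bash
python3 -m jog '[[[0,0,0.005,0,0],[0,0,0.008,0,0],[0,0,0.011,0,0],[0,0,0.014,0,0],[0,0,0.016,0,0],[0,0,0.016,0,0],[0,0,0.016,0,0]]]';python3 -m jog '[[[0,0,0.002,0,0],[0,0,0.003,0,0],[0,0,0.003,0,0],[0,0,0.003,0,0]]]'
```

```text
clock: 10.55
position: [0.5378, 0.1856, 0.0439]
tool_rot: [3.141, -0.001, -1.944]
wrist_force: [-0.4, -0.4, -0.1]
finger_gap: 0.0
clock: 10.88
position: [0.5378, 0.1856, 0.042]
tool_rot: [3.142, -0.0, -1.943]
wrist_force: [-3.7, -0.6, 7.0]
finger_gap: -0.0001
```

```bash
python3 -m jog '[[[0,0,0.001,0,0],[0,0,0.001,0,0],[0,0,0.001,0,0]]]';python3 -m jog '[[[0,0,0.0015,0,0],[0,0,0.0015,0,0],[0,0,0.0015,0,0]]]'
```

```text
clock: 11.13
position: [0.5379, 0.1856, 0.042]
tool_rot: [-3.141, -0.0, -1.943]
wrist_force: [-5.3, -0.8, 13.3]
finger_gap: 0.0001
clock: 11.38
position: [0.5379, 0.1856, 0.0419]
tool_rot: [-3.14, 0.0, -1.943]
wrist_force: [-11.1, -1.6, 22.8]
finger_gap: -0.0001
```

Hard stop at z = 0.042 with 23 N, so the tag is home. I retreat straight up, move clear and look.

```bash
python3 -m jog '[[[0,0,-0.004,0,0],[0,0,-0.015,0,0],[0,0,-0.04,0,0],[0,0,-0.07,0,0],[0,0,-0.11,0,0],[0,0,-0.15,0,0],[-0.03,0.03,-0.17,0,0],[-0.06,0.06,-0.17,0,0],[-0.09,0.09,-0.17,0,0],[-0.12,0.12,-0.17,0,0],[-0.15,0.15,-0.17,0,0],[-0.18,0.18,-0.17,0,0],[-0.21,0.2,-0.17,0,0],[-0.21,0.2,-0.17,0,0],[-0.21,0.2,-0.17,0,0],[-0.21,0.2,-0.17,0,0]]]'
python3 - <<'E'
from plant import *
import cv2,numpy as np
for n in("side","top"):
    im,d=get_image(n); c=im[20:280,100:370] if n=="side" else im[60:320,70:340]
    cv2.imwrite(f"pics/{n}3.png",cv2.resize(c[...,::-1],None,fx=2.2,fy=2.2,interpolation=cv2.INTER_CUBIC))
    if n=="top":
        z0=np.load("top0.npz"); 
        for nm,(u,v) in dict(t1=(257,166),t2=(195,191),t3=(132,216),p1=(272,201),p2=(209,227),p3=(145,252)).items():
            sl=np.s_[v-2:v+3,u-3:u+4];print(nm,"depth change mm",1e3*(np.median(d[sl])-np.median(z0["d"][sl])).round(4))
    z0=np.load(f"{n}0.npz");df=np.abs(im.astype(int)-z0["im"]).max(2)
    cv2.imwrite(f"pics/{n}d.png",(df>40).astype(np.uint8)*255)
E
```

```text
clock: 12.72
position: [0.4281, 0.4539, 0.2081]
tool_rot: [3.141, -0.002, -1.943]
wrist_force: [-0.3, -0.7, 0.2]
finger_gap: -0.0003
t1 depth change mm -0.79999995
t2 depth change mm 0.39999998
t3 depth change mm 12.6
p1 depth change mm -0.3
p2 depth change mm 0.3
p3 depth change mm 0.3
```

View pics/side3.png

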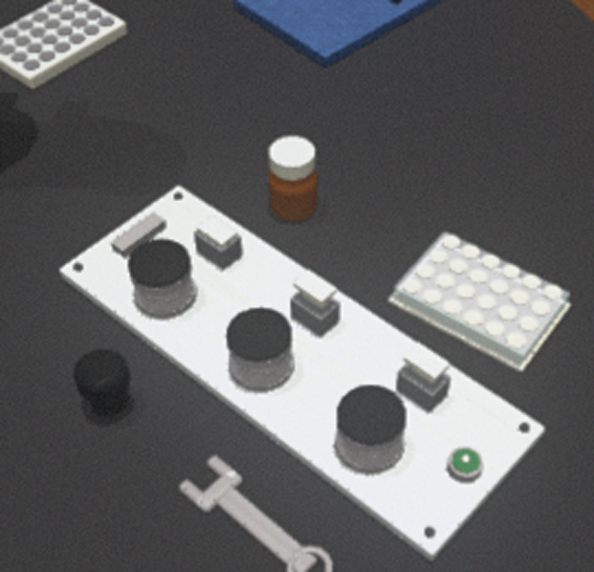

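View pics/topd.png

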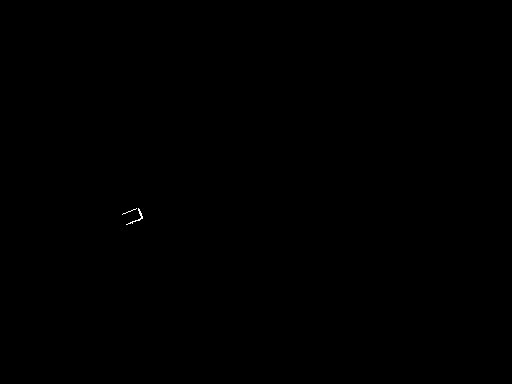

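View pics/sided.png

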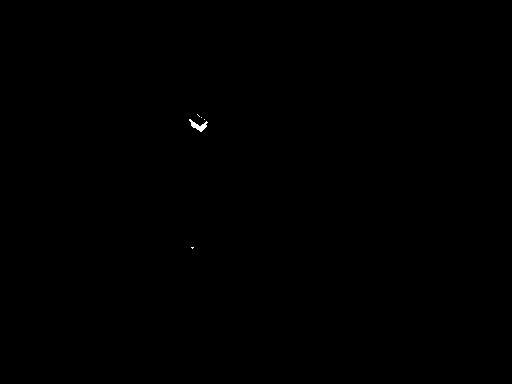

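Only tag 3 changed (side 199,122; top 132,216), and it is about 12.6 mm lower. The isolated pixels at side (192,247) are on the wrench's edge, and the top view shows no change there.

```bash
python3 -c "
from plant import *
print(finish_job())"
```

```text
the job is handed in; nothing more can be done
None
```

I pressed the three pads in order from the bubble-level end with closed fingertips, then pushed the softest pad's tag fully down and handed the job in. The clock was about 12.7 s, against the 51 s limit.

- **Stiffness:** at about 9 mm of travel the pads measured roughly 0.65, 1.2 and 0.36 N/mm. The third pad, at the bar-stop end, is the softest.
- **Tag:** its tag stopped hard at z = 0.042 m under 23 N, which is the fully home height. The top camera shows it about 12.6 mm lower than before.
- **Everything else:** the other two tags and all three pads are within 1 mm of their starting heights. The before/after pictures show no shift of the jar, well plate, eyepiece or wrench. One speck of changed pixels on the wrench's edge in the side view does not appear in the top view, so I took it as noise.
- **Measurement disagreement:** the two cameras differed by 3–5 mm when I triangulated. The fingertips still landed on the pads and on the tag cap.

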